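# Make up the tea-for-one set on its tray

## Robot

A 6-joint arm with a two-finger parallel gripper is mounted at the origin on the work surface. World frame = base frame: x ahead of the robot, y to its left, z up, the work surface at z = 0. Lengths are in m, angles in rad, forces in N, time in s.
With the tool pointing down it reaches from about 0.35 to 0.85 m from the base axis. Payload 8.1 kg.
Tool frame: the origin (TCP) lies at the very end of the fingers, on their centre line; the grasp point (between the pads) lies 19 mm behind it; z points along the fingers, y is the line along which they close (so a half turn about z gives the same grasp; the last joint's range is limited). The gripper opens to 93 mm and grips with 3 to 60 N. Pads are 15 mm wide; open, the fingers measure 128 mm over their backs; the gripper's body (75 mm by 188 mm) begins 65 mm behind the grasp point.
Start: joints at [-1.426, 0.13, 1.488, -0, 1.523, -0.085], TCP at [0.137, -0.584, 0.219] pointing down, gripper open.
Joint ranges: [-2.96, 2.96], [-0.89, 2.26], [0.02, 2.5], [-1.34, 4.48], [0, 2.73], [-2.66, 2.66]. Speed limits (rad/s): [2.39, 2.39, 2.79, 3.14, 3.14, 3.14].

## Interface

Orientations are given as a rotation vector (axis times angle).
In Python, from plant import read_state, eyes, workorder gives the robot as it stands. The module is installed in compiled form; this text tells all that it offers.
- The arm moves only by the tool play_rows, never from a script. Its argument "targets" is one flat list of numbers, 4 for each row, row after row: the shift along the tool's x, y, z in cm, then the turn about the tool's z in degrees. In form: [dx, dy, dz, roll, dx, dy, dz, roll, ...]. A call has 1 to 8 rows; each row is the pose to reach, as a shift and turn from the pose commanded when the call began, along the tool's axes at that moment; what a row does not reach only later rows make up. A row lasts 1/12 s, in which the tool goes at most 41.7 mm and 7.16 degrees, less where a joint would pass 70% of its speed; a pose out of reach is approached as far as the arm can. A call with a gripper value outside its range is refused whole. "grip" is the finger opening in cm, from 0 to 9.3, set as the call begins (left out, the last holds). The fingers move at their own pace and stop on an object; "grip_force" is the grip in N (left out, the last holds). Time passes only in rows, so rows that repeat a pose let the fingers close. It gives the time, the measured TCP pose, the force, the opening and the grip force at its end, in the units of the state.
- read_state(): the state, without advancing time (a new reading comes with each control period).
- eyes.read_camera(name): name is "side" or "top" or "wrist"; returns a dict with "image" (400x640x3 uint8, red, green, blue), "vfov" (degrees; the focal length in pixels is half the picture's height over the tangent of half this angle, whatever the lens; pixels are square), "cx", "cy" (the principal point, pixels), "k1" (the pictures are not rectified: a ray, as slopes to the right and down, at radius r is drawn at 1 + k1 r^2 times it, then the intrinsics apply), "cam_to_world" (4x4, takes a point from camera to world coordinates); the wrist camera has in their place "T_tool_cam" (4x4, takes a point from camera to tool coordinates, whose origin is the TCP and whose axes are the flange's). Camera axes: x right, y up, looking along -z (the intrinsics and any distortion apply to the point x, -y, -z); pixel columns grow to the right and rows downward; lengths in m; the calibration is good to about 2 mm. A picture is of the moment at which its call begins: read the wrist's pose just before it. There is no depth.
- workorder.close_job(): hands the job in; it is judged then, once.
The state is a dict: "t": time; "q": joint angles; "dq": joint speeds; "joint_torque": joint torques, N m; "tool_pos": TCP position; "orientation": TCP orientation; "force": force on the tool from outside, world axes, zero at the start; "wrist_torque": the same for the moment, N m; "opening": finger opening in m; "gripper_force": force on a finger pad.
Only numpy, scipy, OpenCV 4.12 (cv2) and the standard library are available. Lean on these libraries where they do the work, as an engineer would, in place of code of your own. Each camera call takes 0.05 s, during which the arm holds its last target. There are 200 camera calls.

## Task

Make up the white tea set on the wooden tray: first, while nothing tall is in the way, stand the low jam pot in the small saucer and put its own lid on. Then stack the tea-for-one: cup in the large saucer, teapot on the cup, and last the teapot's lid on the teapot. All must sit upright and fully home; leave the saucers where they are on the tray, and do not shift the milk jug or the egg cup.

Things in the scene. Friction and masses are not known exactly. Their poses are not given: they have to be found in the camera images.
- tray: Dark wooden serving tray, fixed, 185 (its x) x 320 mm (its y), lip 18 mm high, floor 8 mm thick, a low steel handle up to 34 mm high at each y end, 170 mm from the centre. Origin: centre of its underside, z up. The two saucers stand on it side by side along its y; which is at which end varies.
- large_saucer: The cup's white saucer, loose on the tray, 145 mm diameter, rim 18 mm high. Its flat middle lies 5 mm above its underside, inside a low ring (54 mm inner diameter, 3.5 mm high) that takes the cup's foot with 5 mm play all round. Origin: centre of its underside, z up.
- small_saucer: The jam pot's white saucer, loose on the tray, 106 mm diameter, rim 14 mm high. Its flat middle lies 5 mm above its underside, inside a low ring (75 mm inner diameter, 3.5 mm high) that takes the jam pot with 4.5 mm play all round. Origin: centre of its underside, z up.
- cup: White straight cup, upright, 72 mm tall, 68 mm outer diameter from 20 mm up to the rim, mouth 56 mm clear, wall 5 mm, foot 44 mm wide, loop handle on its +y side reaching 63 mm from the axis, 17 to 65 mm up. About 200 g. Grip across the outside along its x, clear of the handle, or by the rim. Origin: centre of its underside, z up.
- teapot: White round teapot, lid off. Tapered foot 44-50 mm wide, 9 mm high, drops into the cup's mouth; the shoulder above it rests on the cup's rim (origin then 63 mm above the cup's). Belly 100 mm wide; straight collar 58 mm wide, 78 to 98 mm up, mouth 46 mm: grip across the collar along its y. Spout +x: 86 mm out, 88 mm up; handle -x: 82 mm out, 74 mm up. About 320 g. Origin: centre of underside, z up.
- teapot_lid: The teapot's white lid, the smaller, domed one: flange 55 mm wide, its lower face 7 mm above the origin, plug 34-39 mm wide below it; knob 18-20 mm wide, 18 to 38 mm above the origin. About 45 g. Lies on its plug, knob up. Home, its origin is 91 mm above the teapot's. Origin: centre of the plug's underside, z up.
- jam_pot: White straight round pot without handle, 62 mm tall, 66 mm outer diameter, wall 5 mm, mouth 54 mm clear, open at the top. About 190 g. Stands upright. Origin: centre of its underside, z up.
- jam_lid: The jam pot's white lid, the larger, flat one: flange 72 mm wide, 6 mm thick, its lower face 7 mm above the origin, plug 47-49 mm wide below it (too wide for the teapot's mouth); knob 23-25 mm wide, 13 to 32 mm above the origin. About 70 g. Lies on its plug, knob up. Home, its origin is 55 mm above the jam pot's. Origin: centre of the plug's underside, z up.
- milk_jug: White bellied milk jug with narrow neck, 98 mm tall, 72 mm in diameter, loop handle on its +y side reaching 61 mm out. Not part of the set: leave it alone. Origin: centre of its underside, z up.
- egg_cup: White egg cup on a stem, 64 mm tall, 49 mm in diameter. Not part of the set: leave it alone. Origin: centre of its underside, z up.
Not all that is in view belongs to the job. Leave any pink or red look-alike of the jam_lid alone.

How it is judged:
On the way, in this order (a step that is already met when the one before it is completed fails the run):
1. the jam pot stands in the small saucer (horizontal distance between jam_pot and small_saucer below 0.008 m and z of jam_pot in the frame of small_saucer between 0.002 and 0.008 m and angle between jam_pot's own z axis and vertical below 0.07 rad), for 0.2 s.
2. the jam lid is on the jam pot (all of step 1 and horizontal distance between jam_lid and jam_pot below 0.008 m and z of jam_lid in the frame of jam_pot between 0.052 and 0.058 m and angle between jam_lid's own z axis and vertical below 0.07 rad), for 0.2 s.
3. the cup stands in the large saucer (horizontal distance between cup and large_saucer below 0.008 m and z of cup in the frame of large_saucer between 0.002 and 0.008 m and angle between cup's own z axis and vertical below 0.07 rad), for 0.2 s.
4. the teapot sits on the cup (all of step 3 and horizontal distance between teapot and cup below 0.008 m and z of teapot in the frame of cup between 0.06 and 0.066 m and angle between teapot's own z axis and vertical below 0.07 rad), for 0.2 s.
5. the teapot's lid is on the teapot (all of step 4 and horizontal distance between teapot_lid and teapot below 0.008 m and z of teapot_lid in the frame of teapot between 0.088 and 0.094 m and angle between teapot_lid's own z axis and vertical below 0.07 rad), for 0.2 s.
At the end, for the whole second after the job is handed in: Jam pot in the small saucer's ring, its lid on; cup in the large saucer's ring, teapot nested on it, its lid on that: each within 8 mm of the axis and 3 mm of the seated height of the piece below, upright within 4 degrees, at rest; both saucers within 30 mm of where they were (all of step 2 and all of step 5 and linear speed of each of jam_pot, jam_lid, cup, teapot, teapot_lid below 0.02 m/s and distance of each of large_saucer, small_saucer from where it was at the start of the episode below 0.03 m); the robot touches nothing.
It fails at once if the milk jug is shifted by more than 25 mm or tipped by more than 0.3 rad (distance of milk_jug from where it was at the start of the episode above 0.025 m or angle between milk_jug's own z axis and vertical above 0.3 rad).
It fails at once if the egg cup is shifted by more than 25 mm or tipped by more than 0.3 rad (distance of egg_cup from where it was at the start of the episode above 0.025 m or angle between egg_cup's own z axis and vertical above 0.3 rad).
It also fails if it takes over 144 s, if anything falls off the work surface, if the arm or the gripper's body presses on something with over 40 N, if the wrist force passes 120 N, or if a joint passes its speed limit or range.

## Working session

There is one attempt and no reset: what is moved stays moved. The work goes in short steps, Python scripts to look and compute and a tool call to move; the robot and the scene stay as the last step left them, time stands still between calls to the robot, and variables do not carry over. Pictures are saved under pics/ and viewed, at most 14 in all, crops included, and the job is handed in when it is done.

Besides the shell and the picture viewer there is one more tool, called after "Call:" as a command line: name --argument value ..., lists and objects as JSON in quotes. play_rows: Moves the arm, as the interface text tells. Its arguments: {"type":"object","properties":{"targets":{"type":"array"},"grip":{"type":"number"},"grip_force":{"type":"number"}},"required":["targets"]}

```bash
mkdir -p pics
cat > h.py <<'E'
import numpy as np, cv2
from scipy.spatial.transform import Rotation as R
from plant import read_state, eyes, workorder
def cam(name):
    s=read_state(); c=eyes.read_camera(name)
    if 'cam_to_world' in c: T=np.array(c['cam_to_world'])
    else:
        W=np.eye(4);W[:3,:3]=R.from_rotvec(s['orientation']).as_matrix();W[:3,3]=s['tool_pos'];T=W@np.array(c['T_tool_cam'])
    c['T']=T;c['f']=200/np.tan(np.radians(c['vfov'])/2);return c
def ray(c,u,v):
    x=(u-c['cx'])/c['f'];y=(v-c['cy'])/c['f'];a,b=x,y
    for _ in range(20):
        k=1+c['k1']*(a*a+b*b);a,b=x/k,y/k
    return c['T'][:3,3],c['T'][:3,:3]@np.array([a,-b,-1])
def onz(c,u,v,z):
    o,d=ray(c,u,v);return (o+d*(z-o[2])/d[2])
def proj(c,p):
    q=np.linalg.inv(c['T'])@np.append(p,1);a,b=q[0]/-q[2],-q[1]/-q[2];k=1+c['k1']*(a*a+b*b)
    return np.array([c['cx']+c['f']*a*k,c['cy']+c['f']*b*k])
def save(c,n,crop=None,s=1):
    im=c['image'][:,:,::-1]
    if crop: im=im[crop[1]:crop[3],crop[0]:crop[2]]
    cv2.imwrite('pics/'+n,cv2.resize(im,None,fx=s,fy=s,interpolation=cv2.INTER_CUBIC))
E
python3 - <<'E'
from h import *
for n in ('top','side'):
    c=cam(n);save(c,n+'0.png',s=1.25);np.save(n+'.npy',c['image']);print(n,c['T'].round(3).tolist(),c['f'],c['k1'],c['cx'],c['cy'])
s=read_state();print(s['orientation'],s['tool_pos'],s['opening'])
c=cam('wrist');print(c['T'].round(3).tolist(),c['f'],c['k1'],np.array(c['T_tool_cam']).round(3).tolist())
E
```

```text
top [[-0.025, 0.986, -0.167, 0.285], [-0.999, -0.021, 0.027, 0.024], [0.024, 0.168, 0.986, 1.116], [0.0, 0.0, 0.0, 1.0]] 419.7158892030776 -0.010456153377384378 319.7696198811569 198.71576153673382
side [[-0.986, 0.093, -0.14, 0.33], [-0.168, -0.566, 0.807, 0.777], [-0.004, 0.819, 0.574, 0.596], [0.0, 0.0, 0.0, 1.0]] 395.08267163577216 -0.09680066506353262 315.42585935626926 197.10865014551828
[-3.11922627e+00 -3.59902574e-01  7.90947249e-05] [ 0.13660619 -0.58371068  0.21769714] 0.09312935965696112
[[0.227, 0.933, 0.278, 0.214], [-0.974, 0.218, 0.063, -0.566], [-0.002, -0.285, 0.958, 0.384], [0.0, 0.0, 0.0, 1.0]] 275.3029230172125 0.007630854499862949 [[-0.001, 0.958, 0.285, 0.079], [1.0, 0.0, 0.001, -0.0], [0.0, 0.285, -0.958, -0.167], [0.0, 0.0, 0.0, 1.0]]
```

View pics/top0.png

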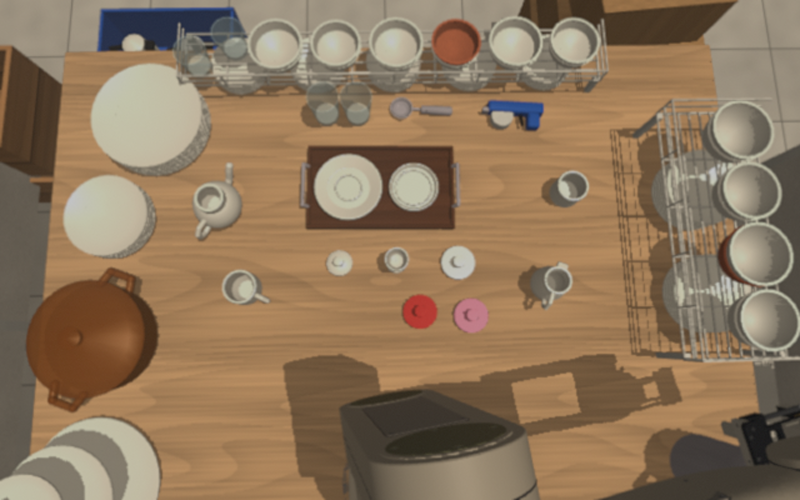

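View pics/side0.png

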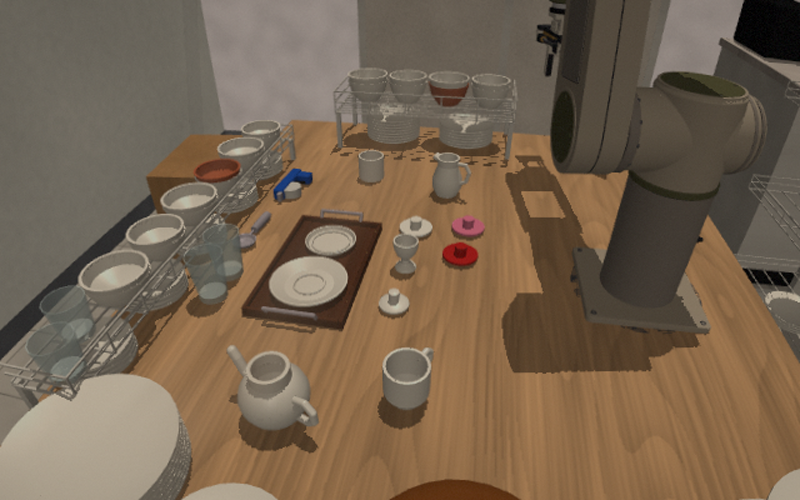

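The top view (800x500 scale) shows the large saucer at (348,187), small saucer (413,187), teapot (217,205), cup (241,288) and teapot lid (340,263). The egg cup is at (397,260), milk jug (552,282), and jam pot (570,187), which has no handle.

There are three candidates for the jam lid: red (420,312), pink (471,316) and white (458,263). The white flat one is the jam lid. I'll confirm that in an enlarged crop.

```bash
cat >> h.py <<'E'
def whites(c,thr=45,vmin=110):
    hsv=cv2.cvtColor(c['image'],cv2.COLOR_RGB2HSV);return ((hsv[...,1]<thr)&(hsv[...,2]>vmin)).astype(np.uint8)*255
def plan(x,y,z,yaw=None):
    """yaw: direction (deg) of tool y (closing line) in world; half-turn free"""
    s=read_state();M=R.from_rotvec(s['orientation']).as_matrix();d=M.T@(np.array([x,y,z])-s['tool_pos'])*100
    cur=np.degrees(np.arctan2(M[1,1],M[0,1]));r=0
    if yaw is not None: r=-((yaw-cur+90)%180-90)
    print('t',round(s['t'],2),'tcp',s['tool_pos'].round(4) if hasattr(s['tool_pos'],'round') else s['tool_pos'],'yaw %.1f q6 %.2f'%(cur,s['q'][5]),'d cm',d.round(2),'roll %.1f'%r,'tilt',np.degrees(np.arccos(-M[2,2])).round(2))
E
python3 - <<'E'
from h import *
ct=cam('top')
P={'large_saucer':(348,187,.02),'small_saucer':(413,187,.02),'pot':(572,184,.062),'cup':(240,287,.072),'tea':(209,196,.098),'tlid':(340,262,.03),'jlid':(458,262,.02),'egg':(397,259,.064),'milk':(553,280,.098),'tray_c':(381,187,.015)}
for k,(u,v,z) in P.items(): print(k,onz(ct,u/1.25,v/1.25,z).round(3))
print('cup handle',onz(ct,268/1.25,300/1.25,.04).round(3),'spout',onz(ct,228/1.25,168/1.25,.088).round(3),'thandle',onz(ct,201/1.25,235/1.25,.07).round(3),'mjug handle',onz(ct,567/1.25,268/1.25,.05).round(3))
save(ct,'crop_lid.png',(310,190,410,275),6)
plan(0.55,-.25,.3,-90)
E
```

```text
large_saucer [0.608 0.102 0.02 ]
small_saucer [ 0.606 -0.039  0.02 ]
pot [ 0.594 -0.371  0.062]
cup [0.392 0.313 0.072]
tea [0.572 0.372 0.098]
tlid [0.444 0.119 0.03 ]
jlid [ 0.44  -0.129  0.02 ]
egg [0.442 0.001 0.064]
milk [ 0.389 -0.304  0.098]
tray_c [0.608 0.03  0.015]
cup handle [0.367 0.265 0.04 ] spout [0.633 0.339 0.088] thandle [0.499 0.395 0.07 ] mjug handle [ 0.418 -0.35   0.05 ]
t 0.2 tcp [ 0.1366 -0.5839  0.218 ] yaw -76.8 q6 -0.09 d cm [ 47.86 -23.1   -8.17] roll 13.2 tilt 0.07
```

View pics/crop_lid.png

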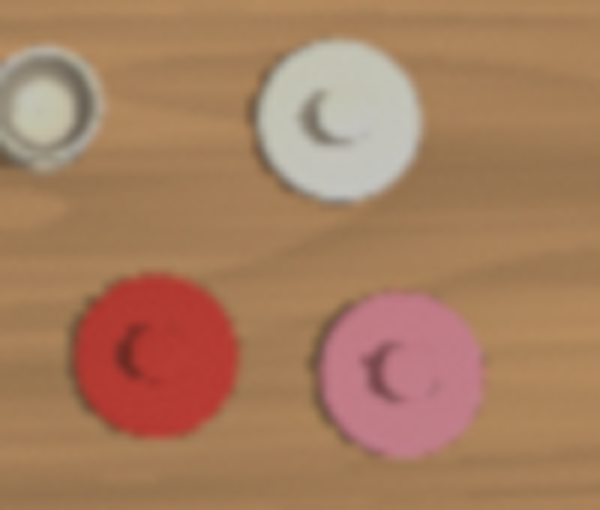

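The crop shows the white flat lid at about (340,120), next to the red one (155,355) and the pink one (400,375). The white one is the jam lid. Next I'll move towards the jam pot, staying clear of the rack.

Call:
play_rows --targets '[0,0,-4,0,0,0,-8,0,23,-17.6,-11,-60,23,-17.6,-11,-60,23,-17.6,-11,-60,23,-17.6,-11,-60,23,-17.6,-11,-60,23,-17.6,-11,-60]' --grip 9.3

```text
t: 0.87
tool_pos: [0.2953, -0.3903, 0.3245]
orientation: [2.768, 1.486, 0.0]
force: [0.5, -0.8, 0.4]
opening: 0.0934
gripper_force: 0.0
```

Run:
```python
from h import *
plan(.594,-.371,.25,0)
```

```text
t 0.87 tcp [ 0.2953 -0.3903  0.3245] yaw -33.5 q6 -0.44 d cm [18.11 23.83  7.45] roll -33.5 tilt 0.01
```

Call:
play_rows --targets '[18.1,23.8,7.4,-33.5,18.1,23.8,7.4,-33.5,18.1,23.8,7.4,-33.5,18.1,23.8,7.4,-33.5,18.1,23.8,7.4,-33.5,18.1,23.8,7.4,-33.5,18.1,23.8,7.4,-33.5,18.1,23.8,7.4,-33.5]'

```text
t: 1.53
tool_pos: [0.5964, -0.372, 0.2463]
orientation: [-2.223, -2.215, -0.001]
force: [0.3, -0.8, -0.3]
opening: 0.093
gripper_force: 0.0
```

Call:
play_rows --targets '[0,0,0,0,0,0,0,0,0,0,0,0]'

```text
t: 1.78
tool_pos: [0.5925, -0.3746, 0.2505]
orientation: [-2.228, -2.214, 0.001]
force: [-0.2, -0.4, -0.8]
opening: 0.0935
gripper_force: 0.0
```

```bash
cat >> h.py <<'E'
def blob(c,m,u,v):
    """contour of white component nearest to pixel"""
    cs,_=cv2.findContours(m,cv2.RETR_EXTERNAL,cv2.CHAIN_APPROX_NONE)
    cs=[k for k in cs if cv2.contourArea(k)>150]
    return max(cs,key=lambda k:cv2.pointPolygonTest(k,(float(u),float(v)),True))
def fitcirc(c,pts,z,r=None):
    """robust circle of pixel points cast onto plane z"""
    from scipy.optimize import least_squares
    P=np.array([onz(c,u,v,z)[:2] for u,v in pts]);m=P.mean(0)
    if r: g=lambda p:np.hypot(*(P-p).T)-r; x0=m
    else: g=lambda p:np.hypot(*(P-p[:2]).T)-p[2]; x0=[*m,.03]
    s=least_squares(g,x0,loss='soft_l1',f_scale=.001);return s.x.round(4),np.abs(s.fun).mean()
E
python3 - <<'E'
from h import *
plan(.594,-.371,.25,0)
c=cam('wrist');u,v=proj(c,[.594,-.371,.062]);print(u,v)
save(c,'w1.png',s=1.25);cv2.imwrite('pics/m1.png',whites(c))
E
```

```text
t 1.78 tcp [ 0.5925 -0.3746  0.2505] yaw -0.4 q6 -0.63 d cm [0.37 0.15 0.05] roll -0.4 tilt 0.02
317.4770971451669 177.16906001572556
```

View pics/w1.png

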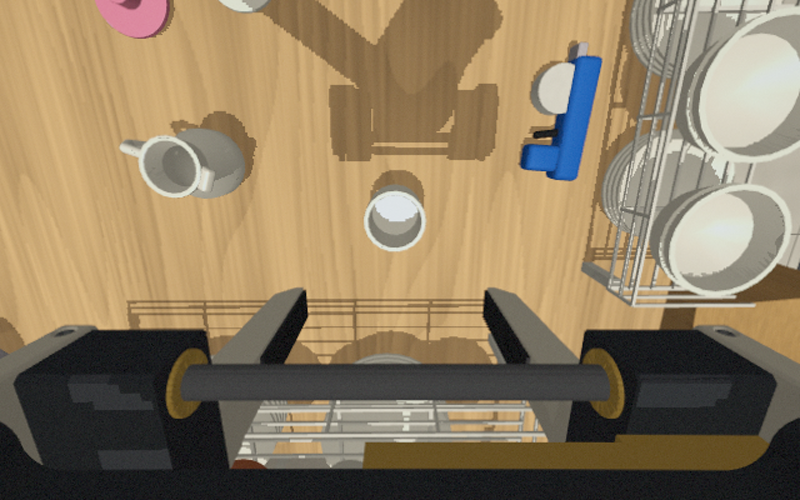

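The wrist view shows the jam pot rim at about (395,220) on the 1.25 scale, with the milk jug at (175,165). The rack starts below v≈370. I'll refine the pot position and check the rack clearance.

Run:
```python
from h import *
from plant import read_state
c=cam('wrist');m=whites(c,40,150)
k=blob(c,m,315,176);print(cv2.boundingRect(k),cv2.contourArea(k));pts=k[:,0,:]
print(fitcirc(c,pts,.062,.033),fitcirc(c,pts,.062))
(u,v),ax,a=cv2.fitEllipse(k);print(u,v,ax,onz(c,u,v,.062))
print('rack',onz(c,312,285,.15),onz(c,312,285,.2),onz(c,312,310,.15))
plan(.594,-.371,.15,0)
```

```text
(291, 152, 50, 49) 1811.0
(array([ 0.5912, -0.3706]), np.float64(0.0011205753111670313)) (array([ 0.5912, -0.3705,  0.0319]), np.float64(0.00037289015536914))
315.3971252441406 175.8026580810547 (47.756046295166016, 48.31596374511719) [ 0.59122275 -0.36972224  0.062     ]
rack [ 0.58666512 -0.47557459  0.15      ] [ 0.58770356 -0.44186537  0.2       ] [ 0.58628278 -0.50865676  0.15      ]
t 1.88 tcp [ 0.5922 -0.3751  0.2516] yaw -0.4 q6 -0.63 d cm [ 0.43  0.16 10.16] roll -0.4 tilt 0.08
```

Call:
play_rows --targets '[0.5,-0.1,3,0,0.5,-0.1,7,0,0.5,-0.1,11,0,0.5,-0.1,15,0,0.5,-0.1,18,0,0.5,-0.1,20.5,0,0.5,-0.1,22.4,0,0.5,-0.1,22.4,0]'

```text
t: 2.55
tool_pos: [0.5882, -0.368, 0.0216]
orientation: [-2.225, -2.208, 0.002]
force: [-0.5, 1.1, 0.1]
opening: 0.0929
gripper_force: 0.0
```

Call:
play_rows --targets '[0,0,0,0,0,0,0,0,0,0,0,0,0,0,0,0,0,0,0,0,0,0,0,0,0,0,0,0]' --grip 5.5 --grip_force 20

```text
t: 3.13
tool_pos: [0.593, -0.3703, 0.0287]
orientation: [2.226, 2.213, 0.0]
force: [-2.1, -0.3, 6.3]
opening: 0.0664
gripper_force: 20.0
```

Call:
play_rows --targets '[0,0,-4,0,0,0,-8,0,0,0,-12,0,4,0.4,-16,0,8,0.8,-20,0,12,1.2,-22,0,16,1.3,-22,0,20,1.3,-22,0]'

```text
t: 3.8
tool_pos: [0.6068, -0.1941, 0.2478]
orientation: [2.226, 2.21, 0.004]
force: [1.2, -0.4, -1.1]
opening: 0.0663
gripper_force: 20.0
```

Call:
play_rows --targets '[3,0,0,0,3,0,0,0,3,0,0,0,3,0,0,0,3,0,0,0]'

```text
t: 4.22
tool_pos: [0.6056, -0.1658, 0.2434]
orientation: [-2.23, -2.213, 0.001]
force: [-0.4, 0.2, -2.6]
opening: 0.0661
gripper_force: 20.0
```

Run:
```python
from h import *
plan(.606,-.039,.25,0)
c=cam('wrist');save(c,'w2.png',s=1.25)
hsv=cv2.cvtColor(c['image'],cv2.COLOR_RGB2HSV);print(c['T'][:3,3],proj(c,[.606,-.039,.02]),proj(c,[.608,.102,.02]))
m=whites(c,60,110)
for u,v in [proj(c,[.606,-.039,.02]),proj(c,[.608,.102,.02])]:
    try:
        k=blob(c,m,u,v);print(cv2.boundingRect(k));print(fitcirc(c,k[:,0,:],.008+.014))
    except Exception as e: print(e)
```

```text
t 4.22 tcp [ 0.6056 -0.1658  0.2434] yaw -0.4 q6 -0.34 d cm [12.68 -0.05 -0.66] roll -0.4 tilt 0.03
[ 0.60566018 -0.08603635  0.40994425] [315.94093842  79.07682444] [316.71558901 -53.55841193]
(277, 32, 81, 89)
(array([ 0.6072, -0.0373,  0.0524]), np.float64(0.00029813409644615225))
(280, 0, 76, 16)
(array([0.6089, 0.1091, 0.0743]), np.float64(0.0052924409811589196))
```

View pics/w2.png

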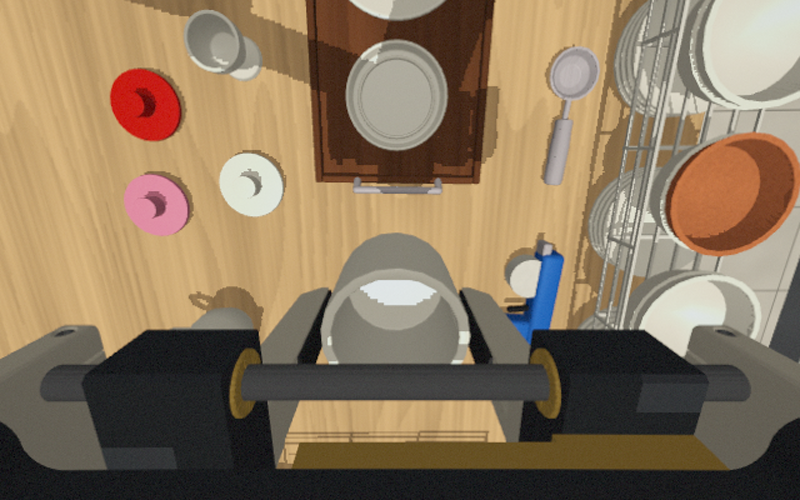

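The view shows the small saucer at (397,95), a clean fit to 0.3 mm, the white jam lid at (251,184), and the pot held centred between the fingers.

Run:
```python
from h import *
c=cam('wrist');s=read_state();p=np.array(s['tool_pos']);m=whites(c,40,130)
k=blob(c,m,251/1.25,184/1.25);print('lid',cv2.boundingRect(k),fitcirc(c,k[:,0,:],.010))
zr=p[2]-.0287+.062
print('rim top/left/right',[(proj(c,[p[0]+a,p[1]+b,zr])*1.25).round(0) for a,b in((0,.033),(-.033,0),(.033,0))])
save(c,'w3.png',(240,180,400,300),4)
plan(.6072,-.0373,.15,0)
```

```text
lid (176, 122, 51, 51) (array([ 0.4402, -0.1278,  0.0354]), np.float64(0.00036411095222697404))
rim top/left/right [array([396., 265.]), array([321., 337.]), array([472., 336.])]
t 4.32 tcp [ 0.6055 -0.166   0.2433] yaw -0.5 q6 -0.34 d cm [12.87  0.07  9.33] roll -0.5 tilt 0.03
```

View pics/w3.png

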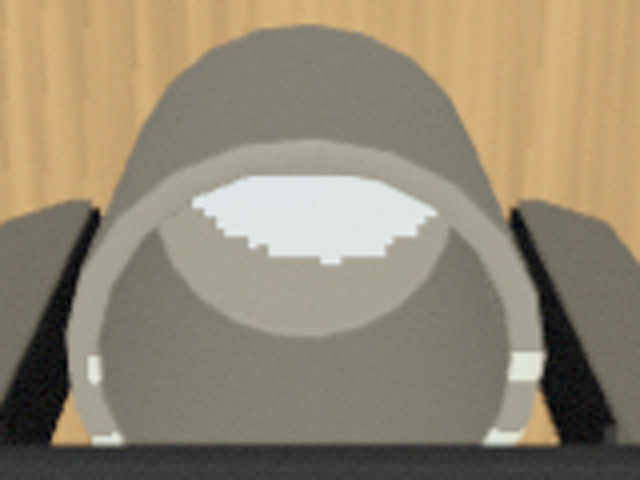

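Call:
play_rows --targets '[4,0,0,0,8,0,0,0,12,0.1,3,0,13,0.1,7,0,13,0.1,11,0,13,0.1,14,0,13,0.1,14,0,13,0.1,14,0]'

```text
t: 4.98
tool_pos: [0.6056, -0.0352, 0.1015]
orientation: [-2.226, -2.21, 0.006]
force: [-0.2, -0.5, -1.2]
opening: 0.0664
gripper_force: 20.0
```

Call:
play_rows --targets '[0,0,0,0,0,0,0,0,0,0,0,0,0,0,0,0]'

```text
t: 5.32
tool_pos: [0.6093, -0.0353, 0.1063]
orientation: [2.227, 2.212, 0.004]
force: [-0.8, -0.2, -2.2]
opening: 0.0665
gripper_force: 20.0
```

Run:
```python
from h import *
for i in range(2): plan(.6072,-.0358,.042,0)
```

```text
t 5.32 tcp [ 0.6093 -0.0353  0.1063] yaw -0.4 q6 -0.13 d cm [-0.05 -0.23  6.43] roll -0.4 tilt 0.23
t 5.32 tcp [ 0.6093 -0.0353  0.1063] yaw -0.4 q6 -0.13 d cm [-0.05 -0.23  6.43] roll -0.4 tilt 0.23
```

Call:
play_rows --targets '[0,0,2,0,0,0,4,0,0,0,5,0,0,0,5.6,0,0,0,5.9,0,0,0,5.9,0,0,0,5.9,0,0,0,5.9,0]'

```text
t: 5.98
tool_pos: [0.6086, -0.0348, 0.046]
orientation: [2.227, 2.213, 0.002]
force: [0.4, 0.6, -2.4]
opening: 0.0664
gripper_force: 20.0
```

Run:
```python
from h import *
plan(.6072,-.0358,.042,0);print(read_state()['force'])
```

```text
t 5.98 tcp [ 0.6086 -0.0348  0.046 ] yaw -0.4 q6 -0.13 d cm [-0.1  -0.14  0.4 ] roll -0.4 tilt 0.11
[ 0.41840471  0.58837771 -2.35045446]
```

Call:
play_rows --targets '[-0.1,-0.1,0.2,0,-0.1,-0.1,0.3,0,-0.1,-0.1,0.4,0,-0.1,-0.1,0.4,0,-0.1,-0.1,0.4,0,-0.1,-0.1,0.4,0]'

```text
t: 6.48
tool_pos: [0.6069, -0.0358, 0.0418]
orientation: [2.228, 2.214, 0.001]
force: [-2.6, 0.1, 5.2]
opening: 0.0668
gripper_force: 20.0
```

Call:
play_rows --targets '[0,0,0,0,0,0,0,0,0,0,0,0,0,0,0,0,0,0,0,0,0,0,-2,0,0,0,-5,0,0,0,-9,0]' --grip 9.3

```text
t: 7.15
tool_pos: [0.6039, -0.0353, 0.1279]
orientation: [-2.225, -2.21, 0.007]
force: [1.1, -0.1, 0.1]
opening: 0.0927
gripper_force: 0.0
```

Call:
play_rows --targets '[-3,-3,-4,0,-5,-6,-8,0,-7,-10,-8,0,-9,-14,-8,0,-11,-17,-8,0,-11,-17,-8,0,-11,-17,-8,0,-11,-17,-8,0]'

```text
t: 7.82
tool_pos: [0.4356, -0.1453, 0.2112]
orientation: [2.23, 2.211, 0.001]
force: [0.7, 0.3, -0.3]
opening: 0.093
gripper_force: 0.0
```

Run:
```python
from h import *
plan(.4402,-.1278,.1,0)
c=cam('wrist');save(c,'w4.png',s=1.25);m=whites(c,40,130)
k=blob(c,m,*proj(c,[.44,-.128,.013]));print('lid',cv2.boundingRect(k),fitcirc(c,k[:,0,:],.010))
print((proj(c,[.6072,-.0373,.075])*1.25).round(),(proj(c,[.444,.119,.02])*1.25).round())
```

```text
t 7.82 tcp [ 0.4356 -0.1453  0.2112] yaw -0.5 q6 -0.43 d cm [ 1.76  0.42 11.12] roll -0.5 tilt 0.09
lid (293, 138, 54, 54) (array([ 0.4408, -0.1281,  0.0355]), np.float64(0.00033381018358230873))
[604. 107.] [402. -85.]
```

View pics/w4.png

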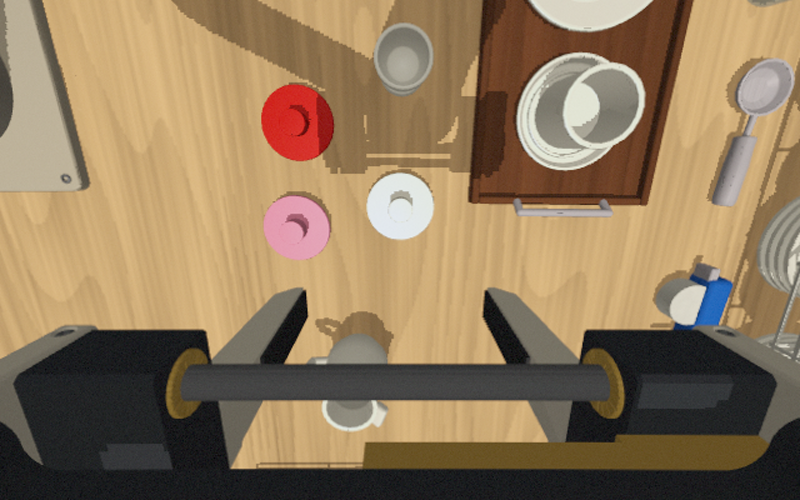

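The pot stands upright in its saucer, with the rim at (604,107) as predicted. The jam lid is at (400,206).

Call:
play_rows --targets '[1.7,0.5,3,0,1.7,0.5,7,0,1.7,0.5,10,0,1.7,0.5,13,0,1.7,0.5,15.5,0,1.7,0.5,15.5,0,1.7,0.5,15.5,0,1.7,0.5,15.5,0]' --grip 4.5

```text
t: 8.53
tool_pos: [0.4424, -0.1275, 0.057]
orientation: [2.227, 2.215, 0.001]
force: [0.9, 0.2, 0.4]
opening: 0.0465
gripper_force: 0.0
```

Run:
```python
from h import *
plan(.4407,-.128,.0155,0)
```

```text
t 8.53 tcp [ 0.4424 -0.1275  0.057 ] yaw -0.3 q6 -0.39 d cm [-0.05 -0.17  4.15] roll -0.3 tilt 0.07
```

Call:
play_rows --targets '[0,-0.1,1.5,0,0,-0.1,3,0,0,-0.1,3.8,0,0,-0.1,4.1,0,0,-0.1,4.1,0,0,-0.1,4.1,0]'

```text
t: 9.03
tool_pos: [0.4409, -0.1279, 0.0158]
orientation: [2.227, 2.214, 0.001]
force: [-0.7, -0.7, 0.1]
opening: 0.0445
gripper_force: 0.0
```

Call:
play_rows --targets '[0,0,0,0,0,0,0,0,0,0,0,0,0,0,0,0,0,0,0,0,0,0,0,0,0,0,0,0]' --grip 1.5 --grip_force 12

```text
t: 9.62
tool_pos: [0.4404, -0.1278, 0.0152]
orientation: [2.228, 2.214, 0.001]
force: [0.2, -0.3, 4.8]
opening: 0.0235
gripper_force: 12.0
```

Call:
play_rows --targets '[0,0,-4,0,0,0,-8,0,0,0,-12,0,-0.5,4,-16,0,-1,8,-20,0,-1.5,12,-22,0,-1.5,15,-22,0,-1.5,16.7,-22,0]'

```text
t: 10.28
tool_pos: [0.61, -0.1443, 0.2377]
orientation: [2.226, 2.211, 0.003]
force: [0.4, 0.7, -0.6]
opening: 0.0238
gripper_force: 12.0
```

Call:
play_rows --targets '[0,0,0,0,0,0,0,0,0,0,0,0,0,0,0,0,0,0,0,0]'

```text
t: 10.7
tool_pos: [0.6059, -0.1437, 0.2348]
orientation: [-2.229, -2.214, 0.0]
force: [-0.4, -0.7, -0.4]
opening: 0.0237
gripper_force: 12.0
```

Run:
```python
from h import *
plan(.6072,-.0373,.2,0)
c=cam('wrist');p=np.array(read_state()['tool_pos']);save(c,'w5.png',(160,0,480,300),2)
E=[-160,0]
print('rim pred',(proj(c,[.6072,-.0373,.075])+E)*2,[((proj(c,[.6072+a,-.0373+b,.075])+E)*2).round() for a,b in((.033,0),(-.033,0),(0,.033),(0,-.033))])
z=p[2]-.0152+.013
print('lid pred',[((proj(c,[p[0]+a,p[1]+b,z])+E)*2).round() for a,b in((.036,0),(-.036,0),(0,.036),(0,-.036))])
```

```text
t 10.7 tcp [ 0.6059 -0.1437  0.2348] yaw -0.4 q6 -0.31 d cm [10.64  0.06  3.48] roll -0.4 tilt 0.01
rim pred [313.68503651 183.28390774] [array([373., 183.]), array([254., 184.]), array([313., 117.]), array([314., 245.])]
lid pred [array([422., 482.]), array([206., 483.]), array([313., 378.]), array([315., 576.])]
```

View pics/w5.png

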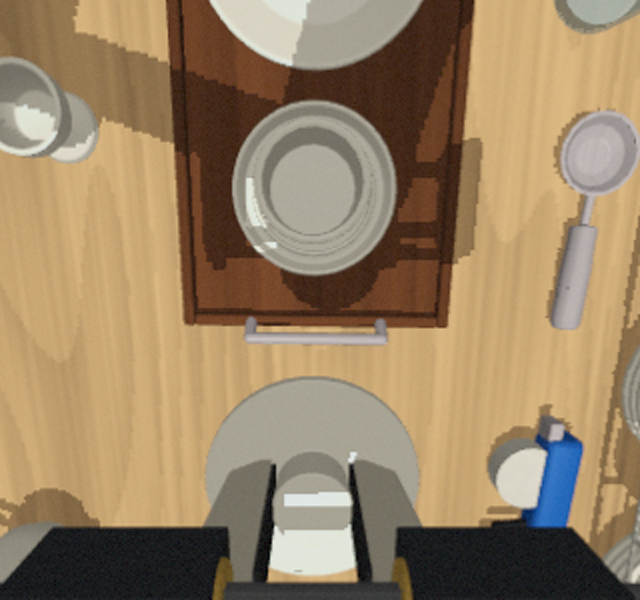

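The held lid is level and centred, with edges at (206,470), (419,470) and top 377, all as predicted. The pot mouth is centred near (313,183) as predicted.

Call:
play_rows --targets '[4,0.1,0,0,8,0.1,2,0,10.6,0.1,5,0,10.6,0.1,9,0,10.6,0.1,11.5,0,10.6,0.1,12,0,10.6,0.1,12,0,10.6,0.1,12,0]'

```text
t: 11.42
tool_pos: [0.6092, -0.0382, 0.1166]
orientation: [2.228, 2.213, 0.002]
force: [0.1, -0.5, -0.1]
opening: 0.0236
gripper_force: 12.0
```

Call:
play_rows --targets '[0,0,0,0,0,0,0,0,0,0,0,0]'

```text
t: 11.67
tool_pos: [0.61, -0.0383, 0.117]
orientation: [2.227, 2.212, 0.003]
force: [-0.2, 0.0, -1.6]
opening: 0.0238
gripper_force: 12.0
```

Run:
```python
from h import *
plan(.6075,-.0373,.083,0)
c=cam('wrist');plan(.6075,-.0373,.083,0)
```

```text
t 11.67 tcp [ 0.61   -0.0383  0.117 ] yaw -0.4 q6 -0.14 d cm [ 0.1  -0.26  3.4 ] roll -0.4 tilt 0.2
t 11.72 tcp [ 0.6097 -0.0381  0.1165] yaw -0.4 q6 -0.14 d cm [ 0.08 -0.23  3.35] roll -0.4 tilt 0.16
```

Call:
play_rows --targets '[0.1,-0.2,0.5,0,0.1,-0.2,1.2,0,0.1,-0.2,1.8,0,0.1,-0.2,2.2,0,0.1,-0.2,2.2,0,0.1,-0.2,2.2,0]'

```text
t: 12.22
tool_pos: [0.6061, -0.0366, 0.0918]
orientation: [-2.228, -2.214, 0.001]
force: [0.3, -0.3, -0.6]
opening: 0.0237
gripper_force: 12.0
```

Run:
```python
from h import *
plan(.6075,-.0373,.083,0);print(read_state()['force'].round(1))
```

```text
t 12.22 tcp [ 0.6061 -0.0366  0.0918] yaw -0.4 q6 -0.14 d cm [-0.07  0.15  0.88] roll -0.4 tilt 0.09
[ 0.3 -0.3 -0.6]
```

Call:
play_rows --targets '[0,0.1,0.2,0,0,0.1,0.4,0,0,0.1,0.6,0,0,0.1,0.8,0,0,0.1,0.8,0,0,0.1,0.8,0]'

```text
t: 12.72
tool_pos: [0.6075, -0.0367, 0.0845]
orientation: [-2.228, -2.214, 0.0]
force: [0.0, -0.7, -1.3]
opening: 0.0234
gripper_force: 12.0
```

Run:
```python
from h import *
plan(.6075,-.0373,.083,0);print(read_state()['force'].round(1))
```

```text
t 12.72 tcp [ 0.6075 -0.0367  0.0845] yaw -0.4 q6 -0.14 d cm [-0.06  0.01  0.15] roll -0.4 tilt 0.02
[ 0.  -0.7 -1.3]
```

Call:
play_rows --targets '[0,0,0.1,0,0,0,0.2,0,0,0,0.2,0]'

```text
t: 12.97
tool_pos: [0.6079, -0.0367, 0.0832]
orientation: [2.228, 2.214, 0.001]
force: [-0.7, 1.3, 3.1]
opening: 0.0238
gripper_force: 12.0
```

Call:
play_rows --targets '[0,0,0,0,0,0,0,0,0,0,0,0,0,0,0,0,0,0,-2,0,0,0,-5,0,0,0,-9,0,0,0,-13,0]' --grip 4.5

```text
t: 13.63
tool_pos: [0.6065, -0.0365, 0.2128]
orientation: [-2.227, -2.213, 0.003]
force: [0.9, -0.0, 0.3]
opening: 0.0453
gripper_force: 0.0
```

Call:
play_rows --targets '[3,0,-2,0,6,0,-2,0,10,-4,-2,7,14,-8,-2,14,18,-12,-2,20,22,-16,-2,27,25,-20,-2,27,25,-21,-2,27]' --grip 9.3

```text
t: 14.3
tool_pos: [0.4255, 0.1951, 0.2326]
orientation: [-2.684, -1.632, -0.001]
force: [0.1, 1.3, 0.2]
opening: 0.0915
gripper_force: 0.0
```

Call:
play_rows --targets '[0,0,0,0,0,0,0,0,0,0,0,0,0,0,0,0]'

```text
t: 14.63
tool_pos: [0.4278, 0.1933, 0.2328]
orientation: [2.684, 1.632, 0.0]
force: [-0.3, 0.4, -0.8]
opening: 0.0932
gripper_force: 0.0
```

Run:
```python
from h import *
plan(.392,.313,.2,-27.5)
c=cam('wrist');save(c,'w6.png',s=1.25)
print('cup rim',(proj(c,[.392,.313,.072])*1.25).round(), 'saucer',(proj(c,[.608,.102,.02])*1.25).round())
ct=cam('top');save(ct,'t6.png',(220,90,420,240),4)
print('jamlid pred',(proj(ct,[.6075,-.0373,.081])-[220,90])*4)
```

```text
t 14.63 tcp [0.4278 0.1933 0.2328] yaw -27.4 q6 0.79 d cm [ 8.98 -8.69  3.27] roll 0.1 tilt 0.03
cup rim [299. 134.] saucer [576. 218.]
jamlid pred [443.80314406 208.61869984]
```

View pics/w6.png

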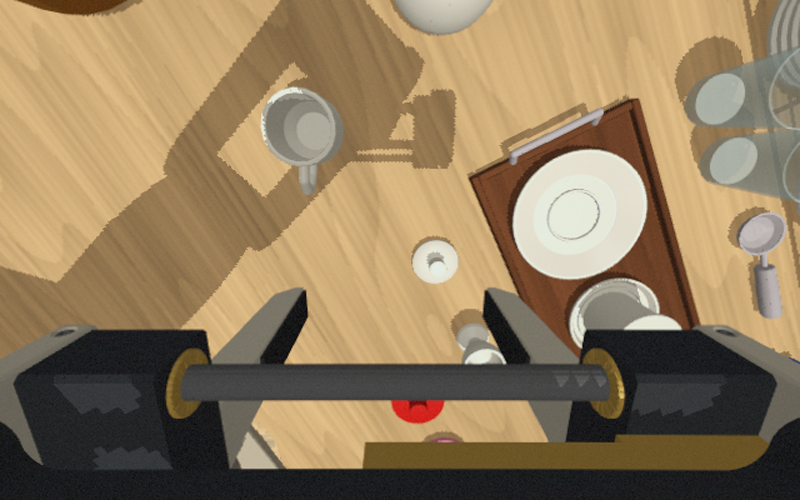

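View pics/t6.png

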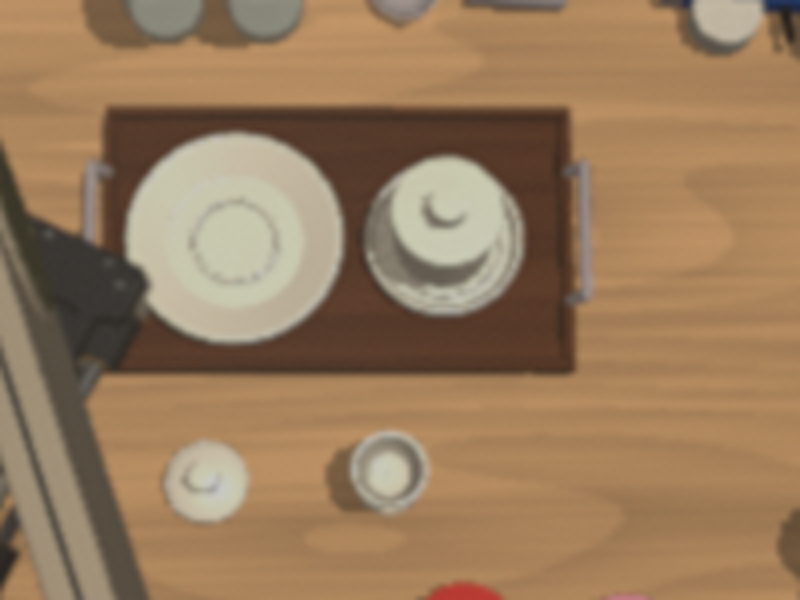

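The top crop shows the jam lid seated, centre about (447,212) against the predicted (444,209). The wrist view shows the cup rim at (299,127) with its handle straight down the image at (308,185), so the yaw is right. The large saucer is at (580,214) and the teapot lid at (435,262).

Run:
```python
from h import *
c=cam('wrist')
m=whites(c,60,110)
k=blob(c,m,580/1.25,214/1.25);print('saucer',cv2.boundingRect(k),fitcirc(c,k[:,0,:],.026))
k=blob(c,m,435/1.25,262/1.25);print('tlid',cv2.boundingRect(k),fitcirc(c,k[:,0,:],.009))
k=blob(c,m,300/1.25,92/1.25);print('cup',cv2.boundingRect(k))
q=k[:,0,:];a=np.degrees(np.arctan2(q[:,1]-102,q[:,0]-239))
sel=(a<-20)|(a>120)   # rim seen against background: upper & left side
print(fitcirc(c,q[sel],.072,.034),fitcirc(c,q[sel],.072),onz(c,308/1.25,188/1.25,.045))
ct=cam('top');mt=whites(ct,60,110)
u,v=proj(ct,[.608,.102,.026]);k=blob(ct,mt,u,v);print('saucer top',cv2.boundingRect(k),fitcirc(ct,k[:,0,:],.026))
```

```text
saucer (410, 119, 108, 105) (array([0.6085, 0.1039, 0.0721]), np.float64(0.0003486742651003501))
tlid (330, 192, 37, 35) (array([0.4454, 0.1243, 0.027 ]), np.float64(0.000331665275480264))
cup (208, 69, 67, 87)
(array([0.3946, 0.3172]), np.float64(0.0005716947473528484)) (array([0.3946, 0.3172, 0.034 ]), np.float64(0.0005696803757686933)) [0.36636784 0.26819697 0.045     ]
saucer top (251, 123, 55, 53) (array([0.6087, 0.1016, 0.0726]), np.float64(0.000932997832309572))
```

Run:
```python
from h import *
plan(.3946,.3172,.1,-29)
```

```text
t 14.83 tcp [0.4276 0.1932 0.2325] yaw -27.5 q6 0.79 d cm [ 9.49 -8.65 13.25] roll 1.5 tilt 0.03
```

Call:
play_rows --targets '[3,-3,0,1.5,6,-5.5,0,1.5,9,-8,0,1.5,9.5,-8.6,3,1.5,9.5,-8.6,7,1.5,9.5,-8.6,11,1.5,9.5,-8.6,13.2,1.5,9.5,-8.6,13.2,1.5]'

```text
t: 15.5
tool_pos: [0.3907, 0.315, 0.0942]
orientation: [2.705, 1.597, -0.017]
force: [-0.2, -0.4, -0.4]
opening: 0.093
gripper_force: 0.0
```

Call:
play_rows --targets '[0,0,0,0,0,0,0,0,0,0,0,0,0,0,0,0]'

```text
t: 15.83
tool_pos: [0.396, 0.3187, 0.1033]
orientation: [-2.705, -1.597, -0.007]
force: [-0.1, -0.7, -0.0]
opening: 0.0929
gripper_force: 0.0
```

Run:
```python
from h import *
c=cam('wrist');plan(.3946,.3172,.036,-29)
save(c,'w7.png',(160,60,480,260),2)
print([((proj(c,[.3946+a,.3172+b,.072])-[160,60])*2).round() for a,b in ((0,0),(.034,0),(-.034,0),(0,.034),(0,-.034))])
```

```text
t 15.88 tcp [0.3957 0.3186 0.1029] yaw -28.9 q6 1.08 d cm [-0.19 -0.04  6.69] roll 0.1 tilt 0.21
[array([312., 334.]), array([391., 293.]), array([237., 373.]), array([268., 259.]), array([353., 403.])]
```

View pics/w7.png

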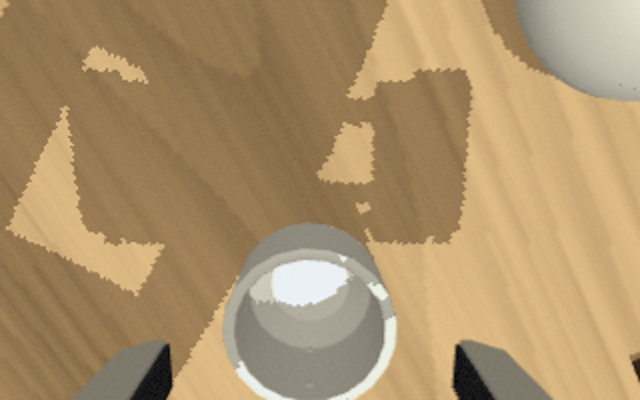

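The cup rim is centred near (310,328) between the open fingers, so I can descend straight.

Call:
play_rows --targets '[0,-0.1,2,0,0,-0.1,4,0,0,-0.1,5.5,0,0,-0.1,6.5,0,0,-0.1,6.7,0,0,-0.1,6.7,0]'

```text
t: 16.38
tool_pos: [0.3933, 0.3183, 0.0337]
orientation: [-2.705, -1.598, 0.001]
force: [0.3, -0.1, 0.2]
opening: 0.0928
gripper_force: 0.0
```

Call:
play_rows --targets '[0,0,0,0,0,0,0,0,0,0,0,0,0,0,0,0,0,0,0,0,0,0,0,0,0,0,0,0]' --grip 5.5 --grip_force 20

```text
t: 16.97
tool_pos: [0.3939, 0.3186, 0.0344]
orientation: [2.705, 1.598, 0.002]
force: [-0.1, -0.3, 4.6]
opening: 0.0665
gripper_force: 20.0
```

Run:
```python
from h import *
c=cam('wrist');plan(.3946,.3172,.036,-29);p=np.array(read_state()['tool_pos'])
E=[-160,-100]
t=np.radians(-29);X=np.array([-np.sin(t),np.cos(t),0]);Y=np.array([np.cos(t),np.sin(t),0])
p[2]=.072
print([((proj(c,p+a*X+b*Y)+E)*2).round() for a,b in ((0,0),(.034,0),(-.034,0),(0,.034),(0,-.034))])
save(c,'w8.png',(160,100,480,300),2)
```

```text
t 17.02 tcp [0.3939 0.3186 0.0344] yaw -28.9 q6 1.08 d cm [-0.09  0.13 -0.16] roll 0.1 tilt 0.07
[array([314., 346.]), array([315., 225.]), array([314., 452.]), array([442., 346.]), array([186., 345.])]
```

View pics/w8.png

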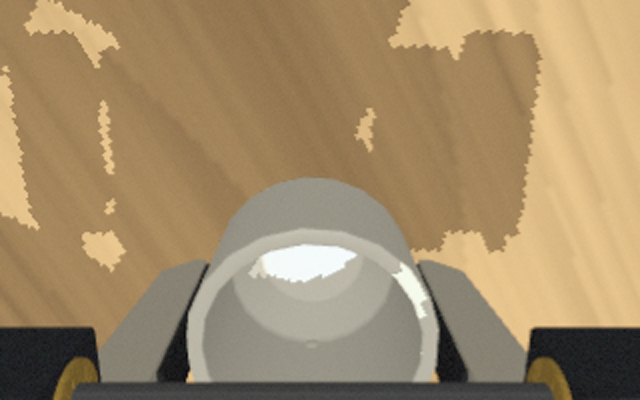

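The cup is held centred, with its rim spanning 188–438 and the top at 229, within about 1 mm of prediction.

Call:
play_rows --targets '[0,0,-4,0,0,0,-8,0,0,0,-12,0,0,0,-15,0,-3,3,-15,0,-5,6,-15,0,-7,10,-15,0,-8,14,-15,0]'

```text
t: 17.68
tool_pos: [0.4749, 0.1809, 0.1834]
orientation: [-2.704, -1.6, 0.001]
force: [-0.3, 1.2, -1.9]
opening: 0.0661
gripper_force: 20.0
```

Run:
```python
from h import *
plan(.6091,.104,.1,-29)
```

```text
t 17.68 tcp [0.4749 0.1809 0.1834] yaw -28.8 q6 0.77 d cm [-0.27 15.47  8.33] roll 0.2 tilt 0.05
```

Call:
play_rows --targets '[-0.2,4,0,0,-0.2,8,0,0,-0.2,12,0,0,-0.2,15.4,0,0,-0.2,15.4,3,0,-0.2,15.4,6,0,-0.2,15.4,8.3,0,-0.2,15.4,8.3,0]'

```text
t: 18.35
tool_pos: [0.6045, 0.1057, 0.093]
orientation: [-2.701, -1.594, 0.017]
force: [-2.9, 0.2, -4.0]
opening: 0.0661
gripper_force: 20.0
```

Call:
play_rows --targets '[0,0,0,0,0,0,0,0,0,0,0,0,0,0,0,0]'

```text
t: 18.68
tool_pos: [0.611, 0.1067, 0.1033]
orientation: [2.703, 1.597, 0.006]
force: [-0.2, 0.4, -1.3]
opening: 0.0661
gripper_force: 20.0
```

Run:
```python
from h import *
plan(.6091,.104,.0474,-29)
c=cam('wrist');plan(.6091,.104,.0474,-29);save(c,'w9.png',s=1.25)
m=whites(c,60,110)
```

```text
t 18.68 tcp [0.611  0.1067 0.1033] yaw -28.8 q6 0.59 d cm [-0.34 -0.05  5.58] roll 0.2 tilt 0.22
t 18.73 tcp [0.6107 0.1066 0.103 ] yaw -28.8 q6 0.59 d cm [-0.32 -0.03  5.56] roll 0.2 tilt 0.2
```

View pics/w9.png

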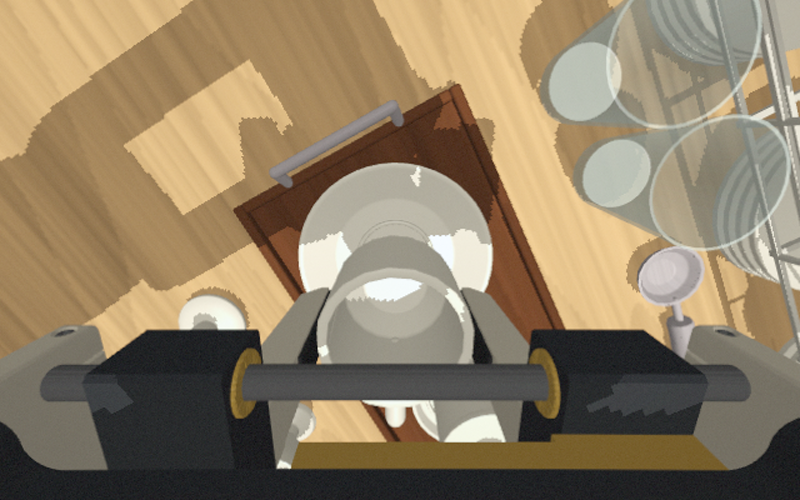

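The saucer spans 299–492 in the image, symmetric about the held cup. I'll lower it now. I've viewed 13 pictures, so from here I work from numbers.

Call:
play_rows --targets '[-0.3,0,1.5,0,-0.3,0,3,0,-0.3,0,4,0,-0.3,0,4.6,0,-0.3,0,4.8,0,-0.3,0,4.8,0,-0.3,0,4.8,0,-0.3,0,4.8,0]'

```text
t: 19.4
tool_pos: [0.6087, 0.1038, 0.0537]
orientation: [2.704, 1.597, 0.002]
force: [0.3, 0.5, -2.2]
opening: 0.0658
gripper_force: 20.0
```

Run:
```python
from h import *
plan(.6091,.104,.0474,-29);print(read_state()['force'].round(1))
c=cam('wrist')
m=whites(c,70,70);u,v=proj(c,[.62,.165,.024])
k=blob(c,m,u,v);q=k[:,0,:];P=np.array([onz(c,*x,.026)[:2] for x in q]);d=np.hypot(*(P-[.6086,.103]).T);sel=(abs(d-.0725)<.006)
print(sel.sum(),fitcirc(c,q[sel],.026,.0725))
```

```text
t 19.4 tcp [0.6087 0.1038 0.0537] yaw -28.9 q6 0.59 d cm [0.03 0.02 0.63] roll 0.1 tilt 0.09
[ 0.3  0.5 -2.2]
433 (array([0.6088, 0.1035]), np.float64(0.0008194191197632074))
```

Call:
play_rows --targets '[0.1,0,0.2,0,0.1,0,0.4,0,0.1,0,0.6,0,0.1,0,0.7,0,0.1,0,0.7,0,0.1,0,0.7,0]'

```text
t: 19.95
tool_pos: [0.6088, 0.1047, 0.0473]
orientation: [2.705, 1.598, 0.001]
force: [-5.2, -0.9, 11.3]
opening: 0.0662
gripper_force: 20.0
```

Call:
play_rows --targets '[0,0,0,0,0,0,0,0,0,0,0,0,0,0,0,0,0,0,-3,0,0,0,-7,0,0,0,-11,0,0,0,-14,0]' --grip 9.3

```text
t: 20.62
tool_pos: [0.6091, 0.1047, 0.189]
orientation: [2.704, 1.597, 0.003]
force: [0.6, -0.3, 0.8]
opening: 0.093
gripper_force: 0.0
```

Call:
play_rows --targets '[0,0,-2,-7,0,0,-5,-14,0,0,-6,-21,0,0,-6,-28,2,0,-6,-35,4,0,-6,-42,6,0,-6,-49,8,0,-6,-56]'

```text
t: 21.28
tool_pos: [0.6475, 0.1753, 0.2455]
orientation: [-1.631, -2.685, 0.0]
force: [0.7, -0.0, 0.6]
opening: 0.0931
gripper_force: 0.0
```

Run:
```python
from h import *
plan(.572,.372,.25,65)
```

```text
t 21.28 tcp [0.6475 0.1753 0.2455] yaw 27.5 q6 -0.29 d cm [20.93  2.37 -0.45] roll -37.5 tilt 0.0
```

Call:
play_rows --targets '[4,0.5,0,-7,8,1,0,-14,12,1.5,0,-21,16,2,0,-28,20,2.3,0,-35,20.9,2.4,0,-37.5,20.9,2.4,0,-37.5,20.9,2.4,0,-37.5]'

```text
t: 21.95
tool_pos: [0.5729, 0.3718, 0.2453]
orientation: [-0.69, -3.065, 0.001]
force: [0.2, -0.4, 1.3]
opening: 0.0929
gripper_force: 0.0
```

Call:
play_rows --targets '[0,0,0,0,0,0,0,0,0,0,0,0,0,0,0,0]'

```text
t: 22.28
tool_pos: [0.5738, 0.3704, 0.2458]
orientation: [0.693, 3.064, -0.0]
force: [-1.4, 0.2, 0.3]
opening: 0.0926
gripper_force: 0.0
```

Run:
```python
from h import *
plan(.572,.372,.25,65)
c=cam('wrist');save(c,'w10.png',s=1.25);np.save('w10.npy',c['image'])
u,v=proj(c,[.572,.372,.098]);print('collar pred',u*1.25,v*1.25)
ct=cam('top');P=proj(ct,[.6088,.1035,.085]);print(P)
m=whites(ct,60,110);cv2.imwrite('pics/mt10.png',m)
save(ct,'t10.png',(int(P[0])-60,int(P[1])-60,int(P[0])+140,int(P[1])+60),4)
a=cv2.imread('pics/w10.png');b=cv2.imread('pics/t10.png');b=cv2.resize(b,(500,300));a=cv2.resize(a,(480,300))
# compose at <=800x600
H=np.zeros((600,800,3),np.uint8);a=cv2.imread('pics/w10.png')[0:360,120:680];H[:360,:560]=a;H[360:600,:400]=cv2.resize(b,(400,240));cv2.imwrite('pics/comp.png',H)
```

```text
t 22.28 tcp [0.5738 0.3704 0.2458] yaw 64.5 q6 -0.63 d cm [ 0.23  0.07 -0.42] roll -0.5 tilt 0.01
collar pred 395.4617284937813 232.34079715565713
[275.76426397 142.14477467]
```

View pics/comp.png

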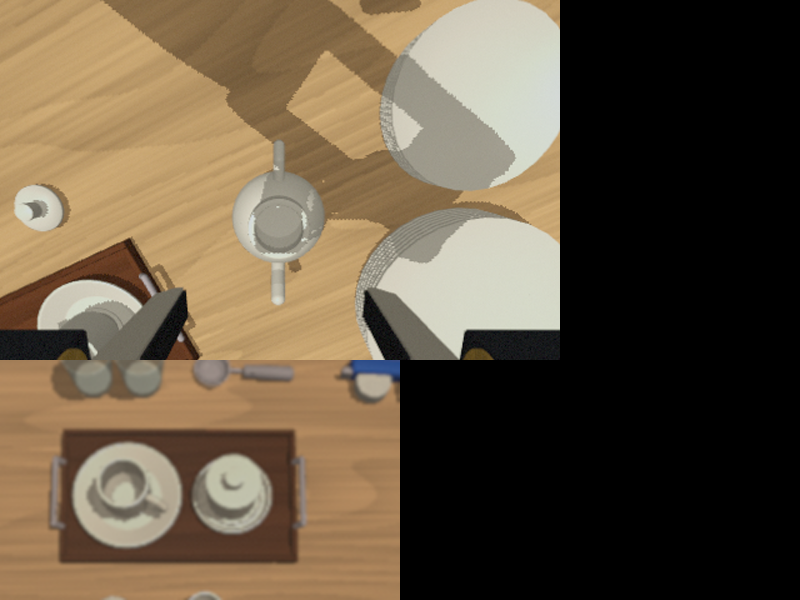

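The upper view shows the teapot collar rim at (278,223) in the crop, with the handle (278,160) and spout (278,285) vertical, so the yaw is right. The plate stacks sit to the right. Below, the cup is in the saucer ring and the jam pot is lidded. I'll check the stack heights before descending.

Run:
```python
from h import *
from scipy.optimize import least_squares
c=cam('wrist');ct=cam('top')
W={'small':[(383,90),(390,60),(415,30),(445,10),(400,140),(425,170),(465,188),(500,185)],'large':[(372,285),(385,250),(420,226),(460,218),(500,222)]}
T={'small':[(64,215),(147,205),(105,176),(105,255)],'large':[(92,118),(150,66),(204,112),(150,173)]}
for n in W:
    def g(p):
        r=[]
        for u,v in W[n]: r.append(np.hypot(*(onz(c,(u+120)/1.25,v/1.25,p[3])[:2]-p[:2]))-p[2])
        for u,v in T[n]: r.append(np.hypot(*(onz(ct,u/1.25,v/1.25,p[3])[:2]-p[:2]))-p[2])
        return r
    s=least_squares(g,[.6,.5,.1,.08]);print(n,s.x.round(3),np.abs(s.fun).mean())
# collar rim fit: dark mouth / rim
im=c['image'];m=whites(c,60,110)
g=cv2.cvtColor(im,cv2.COLOR_RGB2GRAY);e=cv2.Canny(g,40,100)
best=[]
def score(p,r,z):
    t=np.linspace(0,2*np.pi,120);D=cv2.distanceTransform(255-e,cv2.DIST_L2,5)
    q=np.array([proj(c,[p[0]+r*np.cos(a),p[1]+r*np.sin(a),z]) for a in t]);q=q.round().astype(int)
    return np.minimum(D[q[:,1],q[:,0]],4).mean()
ys,xs=np.nonzero(e[150:210,280:360]);pts=np.c_[xs+280,ys+150]
P=np.array([onz(c,u,v,.098)[:2] for u,v in pts])
for r in (.029,.023):
    cen=min(((np.median(np.minimum(abs(np.hypot(*(P-[x,y]).T)-r),.004))*0+np.mean(np.minimum(abs(np.hypot(*(P-[x,y]).T)-r),.004)),x,y) for x in np.arange(.555,.59,.001) for y in np.arange(.355,.39,.001)))
    print(r,cen)
print(onz(c,398/1.25,223/1.25,.098))
```

```text
small [0.542 0.587 0.081 0.077] 0.003143581626410179
large [0.742 0.504 0.113 0.093] 0.003384191709359871
0.029 (np.float64(0.003077989461902942), np.float64(0.5700000000000001), np.float64(0.376))
0.023 (np.float64(0.003267345329403173), np.float64(0.5650000000000001), np.float64(0.379))
[0.56469277 0.37846893 0.098     ]
```

```bash
cat > tea.py <<'E'
from h import *
from scipy.optimize import least_squares
def rim(c,x0,y0,w=.02,z=.098):
    g=cv2.cvtColor(c['image'],cv2.COLOR_RGB2GRAY);e=cv2.Canny(g,30,80)
    u,v=proj(c,[x0,y0,z]).astype(int);s=60
    ys,xs=np.nonzero(e[v-s:v+s,u-s:u+s]);P=np.array([onz(c,a+u-s,b+v-s,z)[:2] for a,b in zip(xs,ys)])
    res=[]
    for x in np.arange(x0-w,x0+w,.001):
        for y in np.arange(y0-w,y0+w,.001):
            D=P-[x,y];d=np.hypot(*D.T);a=(np.degrees(np.arctan2(*D.T))//10).astype(int)
            res.append((sum(len(set(a[abs(d-r)<.0012])) for r in (.029,.023)),round(x,4),round(y,4)))
    res.sort(reverse=True);return res[:6]
def belly(c,x0,y0,z=.046):
    m=whites(c,70,60);k=blob(c,m,*proj(c,[x0,y0,.06]));q=k[:,0,:]
    o=c['T'][:3,3];D=np.array([ray(c,*p)[1] for p in q]);D/=np.linalg.norm(D,axis=1)[:,None]
    f=lambda p:(lambda V:np.linalg.norm(np.cross(D,V),axis=1)-.05)(np.array([p[0],p[1],z])-o)
    s=least_squares(f,[x0,y0],loss='cauchy',f_scale=.001);return cv2.boundingRect(k),s.x.round(4),np.median(abs(s.fun)).round(4)
E
python3 - <<'E'
from tea import *
c=cam('wrist');ct=cam('top')
print(rim(c,.567,.376))
for z in (.04,.048): print(z,belly(c,.567,.376,z),belly(ct,.567,.376,z))
E
```

```text
[(64, np.float64(0.57), np.float64(0.375)), (61, np.float64(0.571), np.float64(0.376)), (61, np.float64(0.571), np.float64(0.375)), (61, np.float64(0.57), np.float64(0.376)), (59, np.float64(0.57), np.float64(0.377)), (58, np.float64(0.571), np.float64(0.377))]
0.04 ((281, 112, 74, 133), array([0.5704, 0.3758]), np.float64(0.0011)) ((0, 0, 487, 400), array([0.5731, 0.3779]), np.float64(0.3946))
0.048 ((281, 112, 74, 133), array([0.5681, 0.3752]), np.float64(0.0027)) ((0, 0, 487, 400), array([0.5713, 0.3757]), np.float64(0.3909))
```

Run:
```python
from h import *
plan(.5703,.3755,.13,64.5)
```

```text
t 22.58 tcp [0.5732 0.3715 0.2457] yaw 64.6 q6 -0.63 d cm [ 0.44  0.24 11.57] roll 0.1 tilt 0.0
```

Call:
play_rows --targets '[0.4,0.2,3,0,0.4,0.2,6,0,0.4,0.2,9,0,0.4,0.2,11.5,0,0.4,0.2,11.5,0,0.4,0.2,11.5,0,0.4,0.2,11.5,0,0.4,0.2,11.5,0]'

```text
t: 23.25
tool_pos: [0.5719, 0.376, 0.1339]
orientation: [0.689, 3.062, 0.005]
force: [-0.0, -0.1, 0.1]
opening: 0.0931
gripper_force: 0.0
```

Run:
```python
from tea import *
plan(.5703,.3755,.08,64.5)
c=cam('wrist');print(rim(c,.5703,.3755,.008)[:4]);print(proj(c,[.5703,.3755,.098]),belly(c,.5703,.3755,.043))
plan(.5703,.3755,.08,64.5)
```

```text
t 23.25 tcp [0.5719 0.376  0.1339] yaw 64.6 q6 -0.62 d cm [ 0.14 -0.14  5.39] roll 0.1 tilt 0.26
[(66, np.float64(0.5713), np.float64(0.3765)), (66, np.float64(0.5713), np.float64(0.3755)), (66, np.float64(0.5703), np.float64(0.3765)), (66, np.float64(0.5703), np.float64(0.3755))]
[314.18267666 221.36918911] ((263, 114, 104, 178), array([0.5707, 0.3757]), np.float64(0.0015))
t 23.3 tcp [0.5719 0.376  0.1339] yaw 64.6 q6 -0.62 d cm [ 0.14 -0.13  5.39] roll 0.1 tilt 0.26
```

Call:
play_rows --targets '[0.1,-0.1,2,0,0.1,-0.1,3.5,0,0.1,-0.1,4.6,0,0.1,-0.1,5.1,0,0.1,-0.1,5.3,0,0.1,-0.1,5.3,0,0.1,-0.1,5.3,0]'

```text
t: 23.88
tool_pos: [0.5694, 0.3748, 0.0783]
orientation: [0.69, 3.064, 0.001]
force: [0.4, -0.3, -0.4]
opening: 0.0928
gripper_force: 0.0
```

Call:
play_rows --targets '[0,0,0,0,0,0,0,0,0,0,0,0]'

```text
t: 24.13
tool_pos: [0.5694, 0.3749, 0.0784]
orientation: [0.689, 3.064, 0.001]
force: [-0.2, 0.0, 0.3]
opening: 0.0928
gripper_force: 0.0
```

Run:
```python
from h import *
plan(.5708,.376,.08,64.5)
```

```text
t 24.13 tcp [0.5694 0.3749 0.0784] yaw 64.6 q6 -0.62 d cm [-0.07  0.16 -0.16] roll 0.1 tilt 0.07
```

Call:
play_rows --targets '[-0.1,0.1,-0.2,0,-0.1,0.1,-0.2,0,-0.1,0.1,-0.2,0]'

```text
t: 24.38
tool_pos: [0.5707, 0.3753, 0.0801]
orientation: [0.69, 3.064, 0.001]
force: [-0.3, 0.0, -0.1]
opening: 0.0929
gripper_force: 0.0
```

Call:
play_rows --targets '[0,0,0,0,0,0,0,0,0,0,0,0,0,0,0,0,0,0,0,0,0,0,0,0,0,0,0,0,0,0,0,0]' --grip 4.5 --grip_force 30

```text
t: 25.05
tool_pos: [0.5704, 0.3752, 0.0797]
orientation: [0.69, 3.065, 0.0]
force: [0.1, 1.0, -0.3]
opening: 0.0582
gripper_force: 30.0
```

Run:
```python
from tea import *
plan(.5708,.376,.08,64.5)
c=cam('wrist');plan(.5708,.376,.08,64.5);print(rim(c,.5703,.3755,.008)[:6]);print(belly(c,.5703,.3755,.043))
```

```text
t 25.05 tcp [0.5704 0.3752 0.0797] yaw 64.6 q6 -0.62 d cm [-0.    0.09 -0.03] roll 0.1 tilt 0.01
t 25.1 tcp [0.5704 0.3752 0.0797] yaw 64.6 q6 -0.62 d cm [-0.    0.09 -0.03] roll 0.1 tilt 0.01
[(60, np.float64(0.5713), np.float64(0.3755)), (60, np.float64(0.5703), np.float64(0.3755)), (60, np.float64(0.5703), np.float64(0.3745)), (59, np.float64(0.5713), np.float64(0.3745)), (59, np.float64(0.5693), np.float64(0.3755)), (59, np.float64(0.5693), np.float64(0.3745))]
((220, 115, 192, 177), array([0.5711, 0.3751]), np.float64(0.0052))
```

Call:
play_rows --targets '[0,0,-3,0,0,0,-7,0,0,0,-11,0,0,0,-15,0,0,0,-19,0,0,0,-19,0,0,0,-19,0,0,0,-19,0]'

```text
t: 25.77
tool_pos: [0.57, 0.3748, 0.2683]
orientation: [-0.689, -3.064, 0.002]
force: [-1.0, 0.4, -3.2]
opening: 0.0582
gripper_force: 30.0
```

```bash
cat >> tea.py <<'E'
def circ(c,x0,y0,z,rs,w=.008,tol=.0012,step=.0005,s=40):
    g=cv2.cvtColor(c['image'],cv2.COLOR_RGB2GRAY);e=cv2.Canny(g,30,80)
    u,v=proj(c,[x0,y0,z]).astype(int);a0,b0=max(u-s,0),max(v-s,0)
    ys,xs=np.nonzero(e[b0:v+s,a0:u+s]);P=np.array([onz(c,a+a0,b+b0,z)[:2] for a,b in zip(xs,ys)])
    best=(-1,);res=[]
    for x in np.arange(x0-w,x0+w+1e-6,step):
        for y in np.arange(y0-w,y0+w+1e-6,step):
            D=P-[x,y];d=np.hypot(*D.T);a=(np.degrees(np.arctan2(*D.T))//10).astype(int)
            res.append((sum(len(set(a[abs(d-r)<tol])) for r in rs),x,y))
    res=np.array(res);t=res[res[:,0]>=res[:,0].max()-1];return int(res[:,0].max()),t[:,1:].mean(0).round(4),t[:,1:].std(0).round(4)
E
python3 - <<'E'
from tea import *
plan(.609,.1035,.27,64.5);print(read_state()['opening'],read_state()['force'].round(1))
ct=cam('top')
print('cup',circ(ct,.6085,.103,.085,(.034,.028)))
print('saucer',circ(ct,.6085,.103,.026,(.0725,)))
print('jamlid',circ(ct,.6075,-.0373,.081,(.036,)))
print('eggcup',circ(ct,.442,.001,.064,(.0245,)))
E
```

```text
t 25.77 tcp [0.57   0.3748 0.2683] yaw 64.6 q6 -0.62 d cm [-15.15 -22.85  -0.15] roll 0.1 tilt 0.09
0.0582185650867129 [-1.   0.4 -3.2]
cup (45, array([0.6083, 0.1025]), array([0.0005, 0.0004]))
saucer (36, array([0.6089, 0.1019]), array([0.0008, 0.0007]))
jamlid (31, array([ 0.6074, -0.0386]), array([0.0005, 0.0007]))
eggcup (26, array([0.4424, 0.0024]), array([0.0029, 0.0011]))
```

Call:
play_rows --targets '[-2.5,-3.5,0,0,-5,-7,0,0,-7.5,-11,0,0,-10,-15,0,0,-12.5,-19,0,0,-14.5,-22,0,0,-15.1,-22.8,0,0,-15.1,-22.8,0,0]'

```text
t: 26.48
tool_pos: [0.6084, 0.0987, 0.2663]
orientation: [-0.697, -3.059, 0.006]
force: [-0.5, 1.4, -2.6]
opening: 0.0581
gripper_force: 30.0
```

Call:
play_rows --targets '[0,0,2,0,0,0,5,0,0,0,7.5,0,0,0,8.5,0,0,0,8.5,0,0,0,8.5,0,0,0,8.5,0,0,0,8.5,0]'

```text
t: 27.15
tool_pos: [0.6103, 0.1047, 0.1869]
orientation: [0.689, 3.062, 0.002]
force: [-0.2, -0.5, -2.5]
opening: 0.0585
gripper_force: 30.0
```

Run:
```python
from tea import *
plan(.6083,.1038,.1557,64.5);print(read_state()['force'].round(1))
c=cam('wrist');plan(.6083,.1038,.1557,64.5)
```

```text
t 27.15 tcp [0.6103 0.1047 0.1869] yaw 64.7 q6 -1.04 d cm [ 0.15 -0.18  3.12] roll 0.2 tilt 0.19
[-0.2 -0.5 -2.5]
t 27.2 tcp [0.6103 0.1047 0.1869] yaw 64.6 q6 -1.04 d cm [ 0.15 -0.17  3.12] roll 0.1 tilt 0.19
```

Call:
play_rows --targets '[0.1,-0.1,0.6,0,0.1,-0.1,1.2,0,0.1,-0.1,1.7,0,0.1,-0.1,1.7,0,0.1,-0.1,1.7,0,0.1,-0.1,1.7,0]'

```text
t: 27.7
tool_pos: [0.6077, 0.1039, 0.1675]
orientation: [-0.69, -3.065, 0.0]
force: [0.6, -0.8, -2.6]
opening: 0.0583
gripper_force: 30.0
```

Run:
```python
from tea import *
plan(.6083,.1038,.1557,64.5);print(read_state()['force'].round(1))
```

```text
t 27.7 tcp [0.6077 0.1039 0.1675] yaw 64.6 q6 -1.04 d cm [-0.06  0.01  1.18] roll 0.1 tilt 0.02
[ 0.6 -0.8 -2.6]
```

Call:
play_rows --targets '[0,0,0.2,0,0,0,0.4,0,0,0,0.6,0,0,0,0.8,0,0,0,1.0,0,0,0,1.0,0,0,0,1.0,0]'

```text
t: 28.28
tool_pos: [0.6077, 0.1039, 0.1574]
orientation: [-0.69, -3.065, 0.0]
force: [-0.7, 0.1, -3.3]
opening: 0.0581
gripper_force: 30.0
```

Call:
play_rows --targets '[0,0,0.1,0,0,0,0.2,0,0,0,0.2,0,0,0,0.2,0]'

```text
t: 28.62
tool_pos: [0.6078, 0.104, 0.1557]
orientation: [0.69, 3.065, 0.0]
force: [0.2, 0.7, -2.8]
opening: 0.0583
gripper_force: 30.0
```

Call:
play_rows --targets '[0,0,0.1,0,0,0,0.2,0,0,0,0.2,0,0,0,0.2,0]'

```text
t: 28.95
tool_pos: [0.6086, 0.1036, 0.1556]
orientation: [0.689, 3.063, 0.0]
force: [-2.1, -1.5, 6.2]
opening: 0.0584
gripper_force: 30.0
```

Call:
play_rows --targets '[0,0,0,0,0,0,0,0,0,0,0,0,0,0,0,0,0,0,-2,0,0,0,-5,0,0,0,-9,0,0,0,-11,0]' --grip 9.3

```text
t: 29.62
tool_pos: [0.6088, 0.1041, 0.2683]
orientation: [0.689, 3.061, 0.002]
force: [0.3, -0.4, 1.2]
opening: 0.093
gripper_force: 0.0
```

Run:
```python
from tea import *
plan(.4454,.1243,.25,90)
c=cam('wrist');z=.013+.063+.098
print('teapot rim',circ(c,.6083,.1038,z,(.029,.023),s=70))
```

```text
t 29.62 tcp [0.6088 0.1041 0.2683] yaw 64.6 q6 -1.04 d cm [15.64 -5.18  1.76] roll -25.4 tilt 0.24
teapot rim (62, array([0.6083, 0.1045]), array([0.0004, 0.0007]))
```

Call:
play_rows --targets '[3,-1,0,-7,6,-2,0,-14,9,-3,0,-21,12,-4,0,-25.4,15.6,-5.2,2,-25.4,15.6,-5.2,5,-25.4,15.6,-5.2,5,-25.4,15.6,-5.2,5,-25.4]' --grip 4.5

```text
t: 30.33
tool_pos: [0.4434, 0.1236, 0.2125]
orientation: [0.001, -3.139, 0.001]
force: [0.1, -0.3, -0.6]
opening: 0.0463
gripper_force: 0.0
```

Call:
play_rows --targets '[0,0,0,0,0,0,0,0,0,0,0,0]'

```text
t: 30.58
tool_pos: [0.446, 0.1237, 0.2151]
orientation: [-0.0, 3.14, 0.0]
force: [0.1, 0.2, -0.5]
opening: 0.0452
gripper_force: 0.0
```

Run:
```python
from tea import *
c=cam('wrist');m=whites(c,60,110)
k=blob(c,m,*proj(c,[.4454,.1243,.012]));print('tlid',cv2.boundingRect(k),fitcirc(c,k[:,0,:],.009),fitcirc(c,k[:,0,:],.009,.0275))
plan(.4454,.1243,.06,90)
z=.174
ct=cam('top');print('tea rim top',circ(ct,.6083,.1045,z,(.029,.023)))
```

```text
tlid (297, 157, 39, 39) (array([0.4455, 0.1245, 0.0268]), np.float64(0.0003504022004167624)) (array([0.4456, 0.1245]), np.float64(0.0006961940518325013))
t 30.63 tcp [0.4458 0.1237 0.2149] yaw 90.0 q6 -1.41 d cm [ 0.06  0.06 15.49] roll 0.0 tilt 0.08
tea rim top (40, array([0.6015, 0.104 ]), array([0.0002, 0.    ]))
```

Call:
play_rows --targets '[0.1,0.1,4,0,0.1,0.1,8,0,0.1,0.1,12,0,0.1,0.1,15,0,0.1,0.1,16,0,0.1,0.1,16,0,0.1,0.1,16,0,0.1,0.1,16,0]'

```text
t: 31.35
tool_pos: [0.4457, 0.1251, 0.0563]
orientation: [-0.001, 3.138, 0.001]
force: [0.5, 0.3, 0.4]
opening: 0.045
gripper_force: 0.0
```

Run:
```python
from tea import *
plan(.4455,.1245,.0185,90)
```

```text
t 31.35 tcp [0.4457 0.1251 0.0563] yaw 90.0 q6 -1.41 d cm [ 0.04 -0.06  3.78] roll 0.0 tilt 0.22
```

Call:
play_rows --targets '[0,-0.1,1.5,0,0,-0.1,2.8,0,0,-0.1,3.5,0,0,-0.1,3.8,0,0,-0.1,3.8,0,0,-0.1,3.8,0]'

```text
t: 31.85
tool_pos: [0.4445, 0.1239, 0.0168]
orientation: [-0.001, 3.14, 0.0]
force: [0.1, 0.4, -0.9]
opening: 0.0448
gripper_force: 0.0
```

Call:
play_rows --targets '[0,0,0,0,0,0,0,0,0,0,0,0,0,0,0,0,0,0,0,0,0,0,0,0,0,0,0,0]' --grip 1.0 --grip_force 10

```text
t: 32.43
tool_pos: [0.4453, 0.1243, 0.0176]
orientation: [-0.001, 3.138, 0.001]
force: [-1.6, 1.1, 10.2]
opening: 0.0192
gripper_force: 14.1
```

Call:
play_rows --targets '[0,0,-3,0,0,0,-7,0,0,0,-11,0,0,0,-15,0,0,0,-19,0,0,0,-23,0,-3,-1,-27,0,-6,-2,-28.3,0]'

```text
t: 33.1
tool_pos: [0.5036, 0.105, 0.3044]
orientation: [-0.005, 3.134, 0.002]
force: [1.4, 0.2, 1.2]
opening: 0.0193
gripper_force: 12.3
```

Call:
play_rows --targets '[-2,0,0,0,-2,0,0,0,-2,0,0,0,-2,0,0,0,-2,0,0,0]'

```text
t: 33.52
tool_pos: [0.5218, 0.1043, 0.2977]
orientation: [0.002, -3.14, 0.0]
force: [-0.5, -0.2, -1.0]
opening: 0.0187
gripper_force: 12.3
```

Run:
```python
from tea import *
plan(.6083,.1045,.3,90);print(read_state()['opening'],read_state()['gripper_force'])
c=cam('wrist');p=np.array(read_state()['tool_pos'])
for dz in (-.006,0,.006): print('tea rim',dz,circ(c,.6083,.1045,.174+dz,(.029,.023),s=60))
print('held lid flange',circ(c,p[0],p[1],p[2]-.0176+.008,(.0275,),s=90))
m=whites(c,60,50);np.save('w11.npy',c['image'])
```

```text
t 33.52 tcp [0.5218 0.1043 0.2977] yaw 90.1 q6 -1.47 d cm [-8.65  0.01 -0.24] roll 0.1 tilt 0.08
0.01872083253579567 12.265017324539258
tea rim -0.006 (49, array([0.6108, 0.1048]), array([0.0027, 0.0022]))
tea rim 0 (51, array([0.6083, 0.102 ]), array([0.0005, 0.    ]))
tea rim 0.006 (48, array([0.604 , 0.1025]), array([0.0007, 0.    ]))
held lid flange (29, array([0.5225, 0.1035]), array([0.0004, 0.0012]))
```

Call:
play_rows --targets '[-3,0,0,0,-6,0,0,0,-8.6,0,2,0,-8.6,0,5,0,-8.6,0,8,0,-8.6,0,9,0,-8.6,0,9,0,-8.6,0,9,0]'

```text
t: 34.23
tool_pos: [0.6083, 0.1043, 0.2089]
orientation: [0.002, -3.141, -0.0]
force: [-0.0, -0.1, 0.2]
opening: 0.0189
gripper_force: 12.3
```

Call:
play_rows --targets '[0,0,0,0,0,0,0,0,0,0,0,0]'

```text
t: 34.48
tool_pos: [0.6098, 0.1043, 0.2108]
orientation: [-0.001, 3.138, 0.001]
force: [0.3, -0.7, -0.2]
opening: 0.0192
gripper_force: 12.3
```

Run:
```python
from tea import *
c=cam('wrist');plan(.608,.104,.1846,90)
print('tea rim',circ(c,.6083,.1045,.174,(.029,),s=90,w=.006),circ(c,.6083,.1045,.174,(.029,.023),s=90,w=.006))
p=np.array(read_state()['tool_pos']);print('held',circ(c,p[0],p[1],p[2]-.0176+.008,(.0275,),s=90,w=.005))
```

```text
t 34.53 tcp [0.6096 0.1043 0.2103] yaw 90.0 q6 -1.49 d cm [ 0.17 -0.03  2.57] roll 0.0 tilt 0.18
tea rim (32, array([0.6042, 0.1041]), array([0.0003, 0.0004])) (53, array([0.6039, 0.105 ]), array([0.0008, 0.0012]))
held (28, array([0.6118, 0.1053]), array([0.0007, 0.0017]))
```

Call:
play_rows --targets '[0.1,0,0.5,0,0.1,0,1,0,0.1,0,1.4,0,0.1,0,1.4,0,0.1,0,1.4,0,0.1,0,1.4,0]'

```text
t: 35.03
tool_pos: [0.6077, 0.1041, 0.1941]
orientation: [0.001, -3.141, 0.0]
force: [-0.3, -0.4, -0.4]
opening: 0.0191
gripper_force: 12.3
```

Run:
```python
from tea import *
plan(.608,.104,.1846,90);print(read_state()['force'].round(1))
```

```text
t 35.03 tcp [0.6077 0.1041 0.1941] yaw 90.0 q6 -1.48 d cm [-0.03 -0.01  0.95] roll 0.0 tilt 0.02
[-0.3 -0.4 -0.4]
```

Call:
play_rows --targets '[0,0,0.15,0,0,0,0.3,0,0,0,0.45,0,0,0,0.6,0,0,0,0.7,0,0,0,0.7,0,0,0,0.7,0]'

```text
t: 35.62
tool_pos: [0.6077, 0.1041, 0.1871]
orientation: [0.001, -3.141, 0.0]
force: [0.1, 0.2, -0.2]
opening: 0.0192
gripper_force: 12.3
```

Call:
play_rows --targets '[0,0,0.1,0,0,0,0.2,0,0,0,0.3,0,0,0,0.3,0,0,0,0.3,0]'

```text
t: 36.03
tool_pos: [0.6081, 0.1042, 0.1847]
orientation: [-0.001, 3.141, 0.0]
force: [-0.6, 0.0, 2.4]
opening: 0.0189
gripper_force: 13.1
```

Call:
play_rows --targets '[0,0,0,0,0,0,0,0,0,0,0,0,0,0,0,0,0,0,-1,0,0,0,-4,0,0,0,-8,0,0,0,-10,0]' --grip 4.5

```text
t: 36.7
tool_pos: [0.6087, 0.1042, 0.2895]
orientation: [-0.001, 3.137, 0.001]
force: [0.7, -0.4, 1.2]
opening: 0.0453
gripper_force: 0.0
```

Call:
play_rows --targets '[4,0,-1,0,8,0,-2,0,8,0,-2,0,8,0,-2,0,8,0,-2,0]'

```text
t: 37.12
tool_pos: [0.5282, 0.1041, 0.3052]
orientation: [-0.001, 3.14, 0.0]
force: [-0.2, -0.3, -0.5]
opening: 0.0449
gripper_force: 0.0
```

Run:
```python
from tea import *
c=cam('wrist');print(read_state()['force'].round(1),read_state()['tool_pos'].round(3))
for dz in (-.004,0,.004,.008):
    print(dz,'tlid flange',circ(c,.608,.104,.167+.009+dz,(.0275,),s=60,tol=.0008),'knob top',circ(c,.608,.104,.167+.038+dz,(.0095,),s=30,tol=.0008))
print('belly',belly(c,.608,.104,.076+.043))
s=cam('side');g=cv2.cvtColor(s['image'],cv2.COLOR_RGB2GRAY)
# knob top expectation in the side view: white mask column profile on the axis
m=whites(s,70,70)
for z in (.167+.038,.167+.030,.167+.045): 
    u,v=proj(s,[.608,.104,z]).round().astype(int);print(z,(u,v),'mask row',''.join('#' if x else '.' for x in m[v,u-15:u+16]))
for z in (.068+.032,.068+.04):
    u,v=proj(s,[.6074,-.0373,z]).round().astype(int);print(z,(u,v),''.join('#' if x else '.' for x in m[v,u-15:u+16]))
```

```text
[ 0.4 -0.1  0.2] [0.528 0.104 0.305]
-0.004 tlid flange (32, array([0.6113, 0.1041]), array([0.0006, 0.0004])) knob top (20, array([0.6016, 0.1079]), array([0.0033, 0.0017]))
0 tlid flange (32, array([0.6097, 0.1038]), array([0.0002, 0.0003])) knob top (19, array([0.6065, 0.1052]), array([0.0021, 0.002 ]))
0.004 tlid flange (32, array([0.6065, 0.1032]), array([0.0014, 0.0003])) knob top (20, array([0.6047, 0.1047]), array([0.0004, 0.0006]))
0.008 tlid flange (34, array([0.6025, 0.1042]), array([0.    , 0.0003])) knob top (22, array([0.6025, 0.1045]), array([0., 0.]))
belly ((240, 173, 153, 119), array([0.606 , 0.1046]), np.float64(0.0278))
0.20500000000000002 (np.int64(237), np.int64(155)) mask row ###...###############..........
0.197 (np.int64(238), np.int64(158)) mask row ##...###############...........
0.21200000000000002 (np.int64(237), np.int64(152)) mask row .....##############............
0.1 (np.int64(261), np.int64(164)) ######......#########..........
0.10800000000000001 (np.int64(261), np.int64(162)) #####..........................
```

Run:
```python
from tea import *
s=cam('side');hsv=cv2.cvtColor(s['image'],cv2.COLOR_RGB2HSV)
L=[167+38,167+18,167+13,167+7,76+78]
for z,r in zip(L,(9.5,10,20,27.5,29)):
    a=proj(s,[.608,.104,z/1000]);print(z,a.round(1),'halfwidth',(395*r/1000/np.linalg.norm(s['T'][:3,3]-[.608,.104,z/1000])).round(1))
print('spout',proj(s,[.686,.067,.164]).round())
im=hsv[140:190,205:275]
for i,row in enumerate(im): print(140+i,''.join(('#' if p[2]>150 else '+' if p[2]>100 else '-') if p[1]<70 else '.' for p in row))
```

```text
205 [237.4 154.6] halfwidth 4.5
185 [238.5 163. ] halfwidth 4.7
180 [238.8 165.1] halfwidth 9.4
174 [239.1 167.6] halfwidth 12.9
154 [240.1 175.7] halfwidth 13.4
spout [212. 160.]
140 +++++-----++++........................................................
141 ---+--+++++-..........................................................
142 +++++++---............................................................
143 ++-----...............................................................
144 +-..........................................-.........................
145 +..................+........++-----.--................................
146 ..................+........+#####+-...-....-..........................
147 .................-........+########+...----...........................
148 ................-........+#########+..................................
149 ...............-........+##########+..................................
150 ..............+........++#########+-..................................
151 .......................+########++--..................................
152 -...............
[... 2129 characters left out ...]
++#++++++++++++++++++++++
181 ++---............++##+++++++++++++++++++++++++#++++++++++-++++++++++++
182 +---.............++##++++++++++++++++++++++++###++++++++++++++++++++++
183 ---.............+++###+++++++++++++++++++++######+++++++++++++++++++++
184 --..............+++###+++++++++++++++++++++#######++++++++++++++++++++
185 -...............++++###+++++++++++++++++++####+++++++++++++-++++++++++
186 ................+++++###+##++++++++++#########+++++++++++++-++++++++++
187 ................++++++##########++###########+++++++++++++++++++++++++
188 ...............++++++++######################+++++++++++++++++++++++++
189 ...............++++++++######################+++++++++++++++++++++++++
```

The side view shows the teapot lid's knob (columns 234–242, row 154) and flange (227–252) where a seated lid should appear. The gripper is clear, so I'll hand in.

```bash
python3 -c "
from h import *
print(workorder.close_job())"
```

```text
the job is handed in; nothing more can be done
None
```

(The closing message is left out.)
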